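Refit the fuse carrier of a bench supply

ROBOT

A 6-joint arm with a two-finger parallel gripper is mounted at the origin on the work surface. World frame = base frame: x ahead of the robot, y to its left, z up, the work surface at z = 0. Lengths are in m, angles in degrees, forces in N, time in s.
With the tool pointing down it reaches from about 0.4 to 0.825 m from the base axis. Payload 7 kg.
Tool frame: the origin (TCP) lies midway between the tips of the shut fingers; the grasp point (between the pads) lies r.grip_depth behind it (r.grip_depth is the distance from the TCP to the grasp point, in m); z points along the fingers, y is the direction in which the jaws open and shut (so a half turn about z gives the same grasp; the last joint's range is limited). The gripper opens to 88 mm and grips with 3 to 60 N. Pads are 19 mm wide; open, the fingers measure 130 mm over their backs; the gripper's body (78 mm by 193 mm) begins 47 mm behind the grasp point.
Start: joints at [86.236, 20.546, 0.682, 0, -70.136, -16.507], TCP at [0.234, 0.633, 0.227] pointing down, gripper open.
Joint ranges: [-176.03, 176.03], [-82.01, 121.73], [-58.28, 71.71], [-173.87, 95.51], [-174.79, -0.11], [-173.66, 173.66]. Speed limits (degrees/s): [136.94, 136.94, 172.46, 180, 180, 180].

INTERFACE

Orientations are given as [roll, pitch, yaw] about the fixed x, y, z axes, in that order (R = Rz(yaw) Ry(pitch) Rx(roll)).
In Python, from plant import r, imaging, close_job gives the robot as it stands.
- The arm moves only by the tool step_arm, never from a script. Its argument "commands" is a list of rows, each a list of 2 entries, a list of its own where there are three numbers: the shift along the tool's x, y, z in mm, then the turn about the tool's z in degrees. In form: [[[x, y, z], twist], ...]. A call has 1 to 20 rows; each row shifts and turns the commanded pose from where the row before left it, along the tool's axes as they then stand; what a row does not reach is not made up. A row lasts 1/8 s, in which the tool goes at most 62.5 mm and 10.7 degrees, less where a joint would pass 70% of its speed; a pose out of reach is approached as far as the arm can. A call with a gripper value outside its range is refused whole. "gripper" is the closure, from 0 (fully open) to 1 (shut), set as the call begins (left out, the last holds). The fingers move at their own pace and stop on an object; "grip_force" is the grip in N (left out, the last holds). Time passes only in rows, so rows that do not move let the fingers close. It gives the time, the measured TCP pose, the force and the opening at its end, in the units of the state.
- r.get_state(): the state, without advancing time (a new reading comes with each control period).
- imaging.capture(name): name is "scene" or "top" or "wrist"; returns a dict with "img" (480x640x3 uint8, red, green, blue), "z_map" (480x640 float32, m along the optical axis (not along the pixel's ray), 0 where there is no reading), "vfov" (degrees; the focal length in pixels is half the picture's height over the tangent of half this angle, whatever the lens; pixels are square), "cx", "cy" (the principal point, pixels), "D" ([k1, k2, p1, p2, k3] as OpenCV has them; the pictures are not rectified), "extrinsics" (4x4, takes a point from camera to world coordinates); the wrist camera has in their place "T_tool_cam" (4x4, takes a point from camera to tool coordinates, whose origin is the TCP and whose axes are the flange's). Camera axes: x right, y down, z forward; pixel columns grow to the right and rows downward; lengths in m; the calibration is good to about 2 mm. A picture is of the moment at which its call begins: read the wrist's pose just before it.
- close_job(): hands the job in, once; it reports no verdict.
The state is a dict: "time_s": time; "joints": joint angles; "qd": joint speeds; "joint_torque": joint torques, N m; "tcp_pos": TCP position; "eef_rot": TCP orientation; "contact_force": force on the tool from outside, world axes, zero at the start; "moment": the same for the moment, N m; "gripper_width": finger opening in m.
Only numpy, scipy, OpenCV 4.12 (cv2) and the standard library are available. Lean on these libraries where they do the work, as an engineer would, in place of code of your own. Each camera call takes 0.05 s, during which the arm holds its last target.

TASK

Make the bench supply that lies on its back safe and give it its fuse back: first turn its black selector knob clockwise from the red mark past the click to the white mark, then take the orange fuse carrier, push it down into the holder's keyhole against the spring and, keeping it pressed in, twist it a quarter turn clockwise until it stops. It springs back if let go, so finish while still gripping the carrier, pushed in and twisted home; leave the solder spool, the small bottle and the bowl where they are.

Things in the scene. Friction and masses are not known exactly. Their poses are not given: they have to be found in the camera images.
- supply: Yellow bench supply, 150 (x) x 250 (y) x 60 mm high, fixed on a 3 mm blue mat, grey panel upward. Origin at the centre of its underside (3 mm above the work surface), z up. Holder axis at its y = +65 mm, knob axis at y = -65 mm. On the panel only the knob (42 mm) is taller than 9 mm
- holder: Black plate, 60 mm square, top 66 mm above the work surface. Origin: centre of the mouth, in its top; z up; slots along +x and -x (white marks outside). Eight-sided bore 26.4 mm across flats; slots 9.4 mm wide, reaching 19.2 mm from the axis; plate 12 mm deep, free chamber below. Carrier enters with x along holder x (either way); lugs below 12 mm, it turns 1.5 rad clockwise from above to a stop
- plunger (a joint): Travel of the copper disc inside the holder, m, down positive. 0 at rest, with the disc's top 11 mm below the mouth; 0.006 with the carrier's lugs against the plate from below (locked); 0.009 with the carrier's flange resting on the plate. Spring: 3 N at 0, plus 0.5 N per mm
- rotor (a joint): Rotation of the copper disc clockwise from above, rad: 0 at rest, 1.3 at its stop. Two pins on the disc are pushed round by the carrier's lugs after about 0.2 rad of free twist, so the carrier's twist is about this value + 0.2. Return spring 0.06 N m at 0 and 0.14 N m at the stop: turns the carrier back if it is let go
- selector (a joint): Angle of the selector knob, rad, clockwise from above: 0 with the pointer (white line on the +x end of its bar) at the red mark, 1.2 at the white mark. A spring detent resists up to about 0.12 N m until 0.6 rad, then snaps on to 1.2
- selector_grip (a point): On the knob's axis at the height to grip, 31 mm above the panel; x axis along the knob's bar (it turns with the knob). The bar is 44 mm long, 14 mm thick, with flat upright sides, from 8 to 42 mm above the panel, on a disc of 48 mm diameter and 9 mm high
- carrier: Orange fuse carrier, about 70 g, standing on the mat, 54 mm high. Origin: centre of its foot; z up; x along lugs and wing. Shank 24 mm dia., 20 mm long; two lugs at the foot, 36 mm over both, 7 wide, 5 high; flange 42 mm dia., 20 to 24 mm up; wing 40 long (x), 14 thick (y), 24 to 54 mm up, to be gripped across its thickness. Same after a half turn. Locked: foot 17 to 20 mm below the mouth
- spool: Bystander: steel-coloured spool of solder, 54 mm in diameter, 40 mm high; origin under its centre
- flask: Bystander: white bottle with a red cap, 44 mm in diameter, 85 mm high; origin under its centre
- bowl: Bystander: white bowl, 90 mm in diameter, 35 mm high; origin under its centre
Not all that is in view belongs to the job. There is more than one size of the carrier; the job needs the largest.

How it is judged (in metres and radians):
On the way, in this order (a step that is already met when the one before it is completed fails the run):
1. the selector has clicked past its detent to the white mark (value of joint selector above 1 rad), for 0.2 s.
2. the carrier is pushed into the holder against the spring (z of carrier in the frame of holder below -0.0135 m and horizontal distance between carrier and holder below 0.004 m), for 0.1 s.
3. the carrier, pushed in, is twisted clockwise to its stop (z of carrier in the frame of holder below -0.0145 m and value of joint rotor above 1.1 rad), for 0.2 s.
At the end, for the whole second after the job is handed in: Selector past 1.0 rad; carrier upright (0.12 rad) in the holder within 4 mm of its axis, foot over 14.5 mm below the mouth, plunger over 3.5 mm, rotor past 1.1 rad (twist about 1.3 rad or more), at rest and still gripped (over 3 N) (all of step 3 and value of joint selector above 1 rad and horizontal distance between carrier and holder below 0.004 m and angle between carrier's own z axis and vertical below 0.12 rad and value of joint plunger above 0.0035 m and contact force between the fingers and carrier above 3 N and linear speed of carrier below 0.02 m/s); the arm keeps its last pose, push and grip.
It fails at once if the spool is disturbed (distance of spool from where it was at the start of the episode above 0.02 m).
It fails at once if the bottle is disturbed (distance of flask from where it was at the start of the episode above 0.02 m).
It fails at once if the bowl is disturbed (distance of bowl from where it was at the start of the episode above 0.02 m).
It also fails if it takes over 67 s, if anything falls off the work surface, if the arm or the gripper's body presses on something with over 40 N, if the wrist force passes 120 N, or if a joint passes its speed limit or range.

## Working session

There is one attempt and no reset: what is moved stays moved. The work goes in short steps, Python scripts to look and compute and a tool call to move; the robot and the scene stay as the last step left them, time stands still between calls to the robot, and variables do not carry over. Pictures are saved under pics/ and viewed, and the job is handed in when it is done.

Besides the shell and the picture viewer there is one more tool, called after ">>>" in YAML: its name, and indented under it one key for each argument. step_arm: Moves the arm, as the interface text tells. Its arguments: {"type":"object","properties":{"commands":{"type":"array","items":{"type":"array"}},"gripper":{"type":"number"},"grip_force":{"type":"number"}},"required":["commands"]}

```bash
ls; mkdir -p pics; cat > h.py <<'E'
import numpy as np, cv2
from plant import r, imaging, close_job
from scipy.spatial.transform import Rotation as Ro
def cap(n,fn=None):
    s=r.get_state(); c=imaging.capture(n)
    f=240/np.tan(np.radians(c['vfov'])/2)
    c['K']=np.array([[f,0,c['cx']],[0,f,c['cy']],[0,0,1.]])
    if n=='wrist':
        T=np.eye(4);T[:3,:3]=Ro.from_euler('xyz',s['eef_rot'],degrees=True).as_matrix();T[:3,3]=s['tcp_pos']
        c['T']=T@np.array(c['T_tool_cam'])
    else: c['T']=np.array(c['extrinsics'])
    if fn: cv2.imwrite('pics/'+fn,c['img'][:,:,::-1])
    return c
def rays(c,uv):
    p=cv2.undistortPoints(np.array(uv,float).reshape(-1,1,2),c['K'],np.array(c['D'],float)).reshape(-1,2)
    return np.c_[p,np.ones(len(p))]@c['T'][:3,:3].T
def plane(c,uv,z):
    d=rays(c,uv); o=c['T'][:3,3]
    return o+d*((z-o[2])/d[:,2])[:,None]
def depthpts(c,uv):
    d=rays(c,uv); z=np.array([c['z_map'][int(v),int(u)] for u,v in uv])
    return c['T'][:3,3]+d*z[:,None]
E
python3 - <<'E'
from h import *
s=r.get_state();print(s, r.grip_depth)
for n in('scene','top','wrist'):
    c=cap(n,n+'0.png');print(n,c['T'].round(3).tolist(),c['vfov'],c['D'])
E
```

```text
pics
{'time_s': 0.0, 'joints': array([ 8.62338930e+01,  2.05918574e+01,  6.34668603e-01, -1.97245283e-02,
       -7.01344315e+01, -1.65085323e+01]), 'qd': array([ 0.02359435,  0.03453302,  0.03772534, -0.01259475, -0.07146168,
       -0.02977623]), 'joint_torque': array([-2.83019544e-04, -5.82716095e+01,  2.93039292e+01,  6.99648678e+00,
        6.81288730e-03, -1.68359693e-04]), 'tcp_pos': array([0.23374263, 0.63273403, 0.22562595]), 'eef_rot': array([ 1.79906887e+02, -8.25917893e-03, -2.02813501e+01]), 'contact_force': array([ 0.0238346 , -0.20271167,  0.36173954]), 'moment': array([0.02489479, 0.01154052, 0.05287101]), 'gripper_width': 0.0876919338711774} 0.0188
scene [[-0.77, 0.526, -0.361, 0.996], [0.638, 0.634, -0.437, 0.498], [-0.001, -0.567, -0.824, 1.012], [0.0, 0.0, 0.0, 1.0]] 48.66677136474209 [-0.05726788  0.          0.          0.          0.        ]
top [[-0.131, -0.97, 0.206, 0.384], [-0.991, 0.129, -0.022, 0.018], [-0.005, -0.207, -0.978, 1.028], [0.0, 0.0, 0.0, 1.0]] 47.98175973108179 [-0.02465436  0.          0.          0.          0.        ]
wrist [[-0.348, -0.891, -0.291, 0.314], [-0.938, 0.331, 0.105, 0.604], [0.003, 0.31, -0.951, 0.384], [0.0, 0.0, 0.0, 1.0]] 63.33167754560484 [-0.05480017  0.          0.          0.          0.        ]
```

View pics/scene0.png

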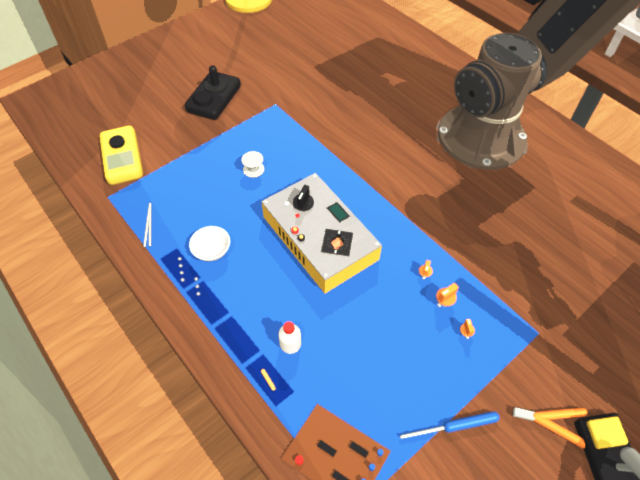

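View pics/top0.png

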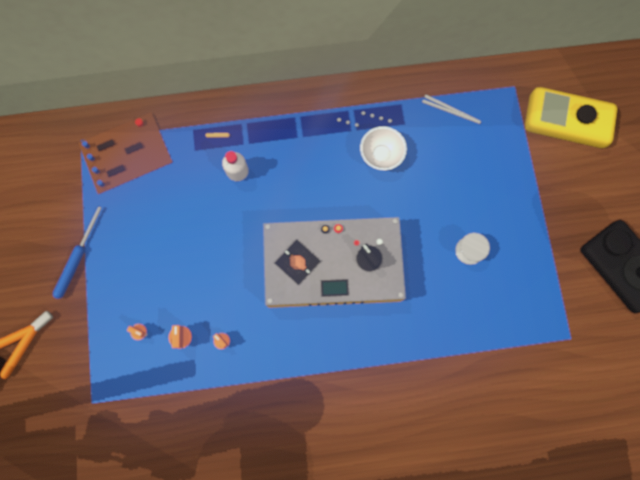

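View pics/wrist0.png

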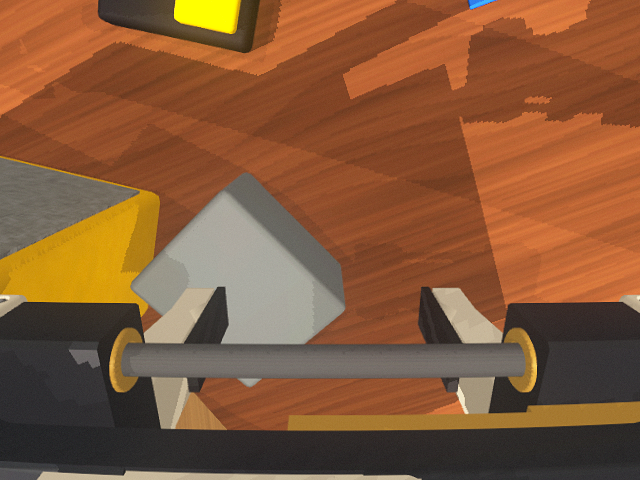

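The pictures show the supply at top (334,262), with the holder at (298,262) and the knob at (369,257). Three orange pieces could be taken for the carrier: top (138,331), (179,336) and (221,341), which are scene (468,328), (447,293) and (426,268). The orange pliers and the copper disc in the holder at (298,262) are not candidates. The middle piece looks largest, so I'll check that in a close crop and by measurement.

```bash
python3 - <<'E'
from h import *
c=cap('top');s=cap('scene')
a=c['img'][215:365,115:265];b=c['img'][210:315,255:415]
a=cv2.resize(a,None,fx=4,fy=4,interpolation=cv2.INTER_CUBIC)
cv2.imwrite('pics/a1.png',a[:,:,::-1]);cv2.imwrite('pics/b1.png',cv2.resize(b,None,fx=5,fy=5,interpolation=cv2.INTER_CUBIC)[:,:,::-1])
cv2.imwrite('pics/s1.png',cv2.resize(s['img'][165:295,255:385],None,fx=4.5,fy=4.5,interpolation=cv2.INTER_CUBIC)[:,:,::-1])
cv2.imwrite('pics/s2.png',cv2.resize(s['img'][250:350,400:500],None,fx=5.5,fy=5.5,interpolation=cv2.INTER_CUBIC)[:,:,::-1])
# orange components
for n,k in(('top',c),('scene',s)):
    h=cv2.cvtColor(k['img'],cv2.COLOR_RGB2HSV);m=cv2.inRange(h,(5,170,150),(16,255,255))
    q,l,st,ce=cv2.connectedComponentsWithStats(m)
    for i in range(1,q):
        if 40<st[i,4]<2500: 
            ys,xs=np.where(l==i);p=depthpts(k,np.c_[xs,ys]);
            print(n,ce[i].round(),st[i,4],'plane z.03',plane(k,[ce[i]],.03).round(3),'zmax',np.percentile(p[:,2],98).round(3),'top mean',p[p[:,2]>np.percentile(p[:,2],98)-.004].mean(0).round(3))
E
```

```text
top [ 15. 348.] 573 plane z.03 [[0.465 0.573 0.03 ]] zmax 0.022 top mean [0.462 0.574 0.031]
scene [423. 271.] 49 plane z.03 [[0.442 0.2   0.03 ]] zmax 0.038 top mean [0.442 0.204 0.037]
scene [443. 296.] 96 plane z.03 [[0.455 0.27  0.03 ]] zmax 0.056 top mean [0.469 0.271 0.054]
scene [466. 329.] 84 plane z.03 [[0.476 0.35  0.03 ]] zmax 0.039 top mean [0.473 0.349 0.038]
scene [565. 425.] 380 plane z.03 [[0.479 0.596 0.03 ]] zmax 0.019 top mean [0.465 0.604 0.026]
```

View pics/a1.png

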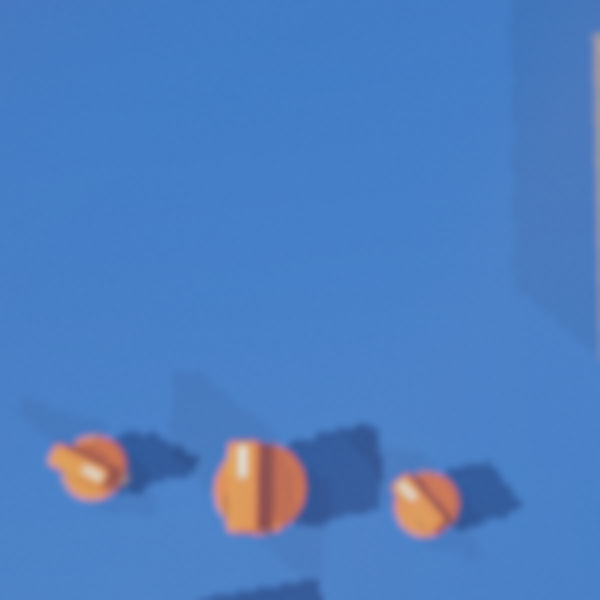

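View pics/b1.png

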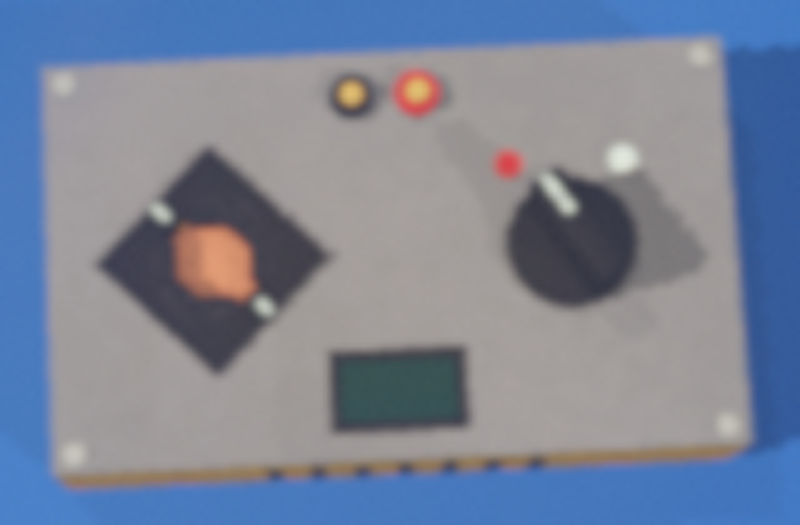

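View pics/s1.png

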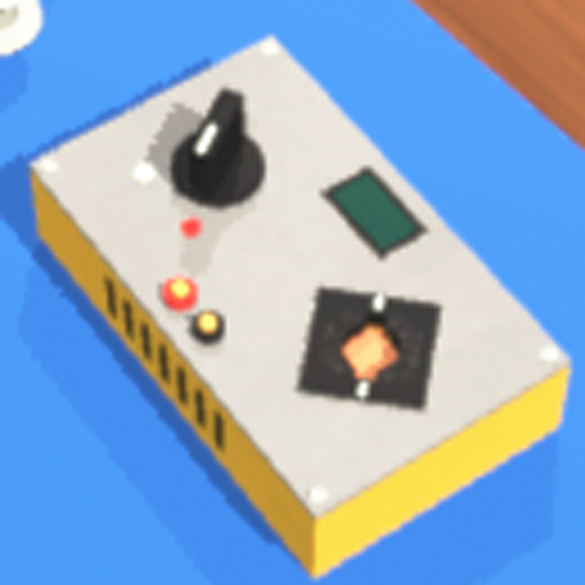

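View pics/s2.png

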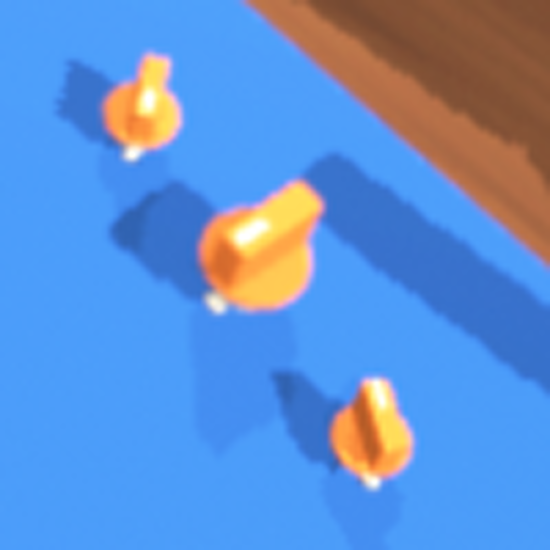

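Only the middle piece, top (179,336), reaches z 0.056. That matches 3 + 54 mm and the 42 mm flange, and the others stop at about 0.038. In the supply crop the holder's marks and plate corners are clear. The knob pointer starts nearer the red mark, and red to white is clockwise.

```bash
cat > t.py <<'E'
from h import *
def blobs(k,m,amin,amax):
    q,l,st,ce=cv2.connectedComponentsWithStats(m)
    return [(ce[i],st[i,4],np.argwhere(l==i)[:,::-1]) for i in range(1,q) if amin<=st[i,4]<=amax]
E
python3 - <<'E'
from h import *
c=cap('top');s=cap('scene')
def t(u,v):return (255+u/5-.4,210+v/5-.4)
def sc(u,v):return (255+u/4.5-.4,165+v/4.5-.4)
P=lambda n,k,uv,z:print(n,(plane(k,uv,z)*1000).round(1).tolist())
P('top corners panel',c,[t(42,67),t(718,38),t(752,443),t(55,475)],.063)
P('scene corners',s,[sc(315,515),sc(30,163),sc(272,36),sc(570,360)],.063)
P('top plate',c,[t(208,147),t(330,257),t(217,374),t(97,264)],.066)
P('scene plate',s,[sc(425,410),sc(299,390),sc(318,288),sc(441,306)],.066)
P('top marks',c,[t(161,212),t(264,305)],.066)
P('scene marks',s,[sc(362,389),sc(379,301)],.066)
P('top knob line',c,[t(545,178),t(573,213)],.105)
P('scene knob line',s,[sc(197,152),sc(214,125)],.105)
P('red,white top',c,[t(508,164),t(622,157)],.064)
P('red,white scene',s,[sc(191,228),sc(144,172)],.064)
def a(u,v):return (115+u/4-.4,215+v/4-.4)
P('wing top',c,[a(227,441),a(257,441),a(257,533),a(227,533)],.057)
P('wing stripe',c,[a(242,445),a(242,475)],.057)
def b(u,v):return (400+u/5.5-.4,250+v/5.5-.4)
P('wing scene',s,[b(298,182),b(322,205),b(213,240),b(238,262)],.057)
print(c['z_map'][336,176],c['z_map'][262,330])
E
```

```text
top corners panel [[631.2, 92.8, 63.0], [609.3, -155.9, 63.0], [460.2, -143.9, 63.0], [481.5, 104.6, 63.0]]
scene corners [[631.7, 93.6, 63.0], [610.3, -154.1, 63.0], [462.0, -141.3, 63.0], [483.1, 106.6, 63.0]]
top plate [[592.6, 35.7, 66.0], [546.4, -3.1, 66.0], [509.5, 42.7, 66.0], [554.9, 80.8, 66.0]]
scene plate [[556.6, 84.7, 66.0], [594.8, 38.5, 66.0], [549.8, -0.7, 66.0], [511.0, 45.4, 66.0]]
top marks [[570.9, 55.6, 66.0], [532.1, 22.8, 66.0]]
scene marks [[571.6, 57.0, 66.0], [532.1, 24.0, 66.0]]
top knob line [[557.7, -80.3, 105.0], [544.1, -88.1, 105.0]]
scene knob line [[561.1, -79.0, 105.0], [544.2, -86.8, 105.0]]
red,white top [[572.3, -72.0, 64.0], [569.4, -113.7, 64.0]]
red,white scene [[573.7, -69.5, 64.0], [570.0, -112.1, 64.0]]
wing top [[468.2, 276.5, 57.0], [466.4, 263.1, 57.0], [426.1, 266.3, 57.0], [427.8, 279.6, 57.0]]
wing stripe [[465.5, 269.9, 57.0], [452.3, 271.0, 57.0]]
wing scene [[429.7, 268.5, 57.0], [430.1, 280.9, 57.0], [472.6, 264.8, 57.0], [472.2, 277.0, 57.0]]
0.9576702 0.9813729
```

The two views agree to within 2 mm:

| Item | Position (mm) | Yaw |
|---|---|---|
| Supply | – | −5° |
| Holder | (551.6, 39.8) | slots at 40° |
| Knob | (540.5, −89.5) | bar at about 29° |
| Carrier | about (448, 272) | about −4.5° |

Each distance checks out: red to white is 68.7°, and the corners span 150 × 250 mm. I'll go to the knob first.

```bash
cat >> h.py <<'E'
def togo(tgt,yaw):
    s=r.get_state();e=s['eef_rot'];R=Ro.from_euler('xyz',e,degrees=True).as_matrix()
    d=(np.array(tgt)-s['tcp_pos'])*1000
    print('t',round(s['time_s'],2),'pos',(s['tcp_pos']*1000).round(1),'rot',e.round(2),'j',s['joints'].round(1))
    print('shift in tool axes now',(R.T@d).round(1),'then twist',round(-((yaw-e[2]+180)%360-180),1), 'F',s['contact_force'].round(1),'M',s['moment'].round(2),'w',round(s['gripper_width']*1000,1))
def proj(c,p):
    Ti=np.linalg.inv(c['T']);q=(np.atleast_2d(p)@Ti[:3,:3].T)+Ti[:3,3]
    return cv2.projectPoints(q,np.zeros(3),np.zeros(3),c['K'],np.array(c['D'],float))[0].reshape(-1,2)
E
python3 - <<'E'
from h import *
togo([.5405,-.0895,.2],29)
c=imaging.capture('wrist');print(np.array(c['T_tool_cam']).round(4))
E
```

```text
t 0.35 pos [233.8 633.1 226.4] rot [179.98  -0.   -20.27] j [ 86.2  20.6   0.7  -0.  -70.1 -16.5]
shift in tool axes now [538.  571.6  26.6] then twist -49.3 F [ 0.  -0.1 -0.1] M [ 0.   -0.02 -0.01] w 87.8
[[-1.200e-03 -9.508e-01 -3.098e-01  8.520e-02]
 [ 1.000e+00 -1.500e-03  1.000e-03 -8.000e-04]
 [-1.400e-03 -3.098e-01  9.508e-01 -1.578e-01]
 [ 0.000e+00  0.000e+00  0.000e+00  1.000e+00]]
```

>>> step_arm:
  commands:
    - [[38, 41, 2], 0]
    - [[38, 41, 2], 0]
    - [[38, 41, 2], 0]
    - [[38, 41, 2], 0]
    - [[38, 41, 2], 0]
    - [[38, 41, 2], 0]
    - [[38, 41, 2], 0]
    - [[38, 41, 2], 0]
    - [[38, 41, 2], 0]
    - [[38, 41, 2], 0]
    - [[38, 41, 2], 0]
    - [[38, 41, 2], 0]
    - [[38, 41, 2], 0]
    - [[38, 41, 2], 0]
    - [[0, 0, 0], -10]
    - [[0, 0, 0], -10]
    - [[0, 0, 0], -10]
    - [[0, 0, 0], -10]
    - [[0, 0, 0], -9.3]
    - [[0, 0, 0], 0]

```text
time_s: 2.9
tcp_pos: [0.5341, -0.0896, 0.1987]
eef_rot: [180.0, -0.0, 29.0]
contact_force: [0.4, -0.1, -0.4]
gripper_width: 0.0877
```

```bash
python3 - <<'E'
from h import *
togo([.5405,-.0895,.2],29)
c=cap('wrist','w1.png')
print(proj(c,[[.5405,-.0895,.105],[.5516,.0398,.066]]))
E
```

```text
t 2.9 pos [534.1 -89.6 198.7] rot [ 1.800e+02 -1.000e-02  2.897e+01] j [ 11.2   9.2 -18.6  -0.  -62.2 107.7]
shift in tool axes now [ 5.7  3.  -1.3] then twist -0.0 F [ 0.4 -0.1 -0.4] M [-0.1   0.03 -0.06] w 87.7
[[327.06295368 233.40165458]
 [177.83984583 122.21945148]]
```

View pics/w1.png

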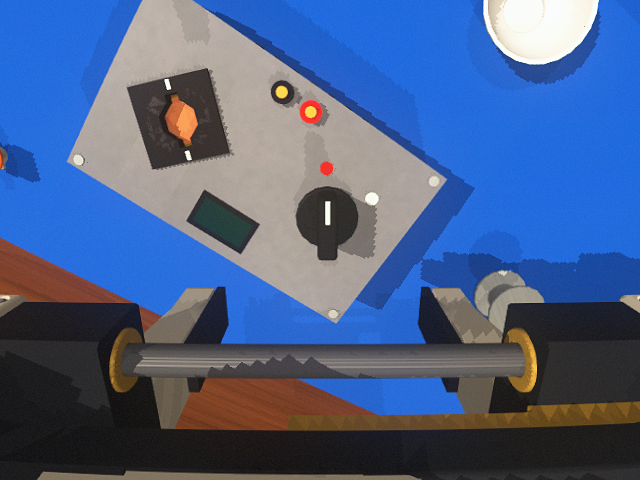

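The wrist view shows the bar upright at (327,225), lined up with the tool, and the holder marks at (167,84) and (188,155). All are within 2–3 mm of prediction. I'll descend and grip the bar.

>>> step_arm:
  commands:
    - [[5.7, 3, 20], 0]
    - [[0, 0, 25], 0]
    - [[0, 0, 25], 0]
    - [[0, 0, 25], 0]
    - [[0, 0, 17], 0]
    - [[0, 0, 9.7], 0]
    - [[0, 0, 0], 0]
  gripper: 0.4

```text
time_s: 3.82
tcp_pos: [0.5402, -0.0895, 0.0765]
eef_rot: [-180.0, 0.1, 28.9]
contact_force: [0.2, 0.6, 0.2]
gripper_width: 0.0526
```

>>> step_arm:
  commands:
    - [[0, 0, 0], 0]
    - [[0, 0, 0], 0]
    - [[0, 0, 0], 0]
    - [[0, 0, 0], 0]
    - [[0, 0, 0], 0]
  gripper: 1
  grip_force: 25

```text
time_s: 4.45
tcp_pos: [0.5406, -0.0895, 0.077]
eef_rot: [180.0, -0.0, 29.0]
contact_force: [0.0, 0.2, 1.3]
gripper_width: 0.0136
```

```bash
python3 - <<'E'
from h import *
togo([.5405,-.0895,.077],29)
E
```

```text
t 4.45 pos [540.6 -89.5  77. ] rot [ 1.7999e+02 -1.0000e-02  2.9030e+01] j [ 11.1  17.1 -26.4   0.  -46.5 107.9]
shift in tool axes now [-0.1 -0.1  0. ] then twist 0.0 F [0.  0.2 1.3] M [-0.23  0.01  0.04] w 13.6
```

Gripped at 13.6 mm (the bar is 14 mm), with almost no side force. Next I'll turn it clockwise.

>>> step_arm:
  commands:
    - [[0, 0, 0], 8]
    - [[0, 0, 0], 8]
    - [[0, 0, 0], 8]
    - [[0, 0, 0], 8]
    - [[0, 0, 0], 8]
    - [[0, 0, 0], 8]
    - [[0, 0, 0], 8]
    - [[0, 0, 0], 7]
    - [[0, 0, 0], 5]
    - [[0, 0, 0], 0]
    - [[0, 0, 0], 0]

```text
time_s: 5.82
tcp_pos: [0.5407, -0.0891, 0.077]
eef_rot: [-180.0, -0.0, -38.9]
contact_force: [-0.6, 5.0, 3.1]
gripper_width: 0.0135
```

```bash
python3 - <<'E'
from h import *
togo([.5405,-.0895,.077],-39)
E
```

```text
t 5.83 pos [540.7 -89.1  77. ] rot [-179.96   -0.    -38.85] j [ 11.1  17.1 -26.4  -0.  -46.5  40. ]
shift in tool axes now [0.2 0.4 0. ] then twist 0.1 F [-0.6  5.   3.1] M [ 1.88  0.43 -0.04] w 13.5
```

>>> step_arm:
  commands:
    - [[0, 0, 0], 0]
    - [[0, 0, 0], 0]
    - [[0, 0, 0], 0]
    - [[0, 0, -10], 0]
    - [[0, 0, -30], 0]
    - [[0, 0, -40], 0]
    - [[0, 0, -43], 0]
    - [[0, 0, 0], 0]
  gripper: 0.4

```text
time_s: 6.82
tcp_pos: [0.5427, -0.0895, 0.2044]
eef_rot: [-179.7, -0.3, -38.9]
contact_force: [1.1, 0.7, -0.3]
gripper_width: 0.0526
```

```bash
python3 - <<'E'
from h import *
togo([.5516,.0398,.2],40)
c=cap('wrist','w2.png')
E
```

```text
t 6.83 pos [542.7 -89.5 204.4] rot [-179.71   -0.33  -38.94] j [ 11.1   9.5 -17.4   0.1 -62.6  39.9]
shift in tool axes now [ -74.4 -106.1    4.6] then twist -78.9 F [ 1.1  0.7 -0.3] M [ 0.06  0.06 -0.04] w 52.6
```

View pics/w2.png

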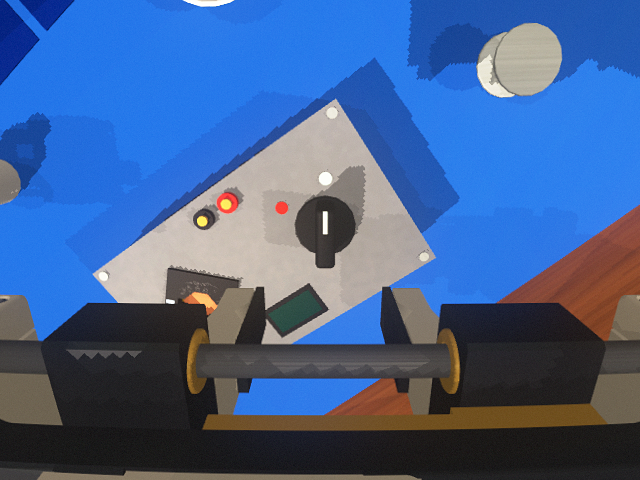

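The pointer at (325,222) now aims at the white mark at (325,178), so the selector is done. Next is a look at the holder.

>>> step_arm:
  commands:
    - [[-25, -35, 1], 0]
    - [[-25, -35, 2], 0]
    - [[-24, -36, 1.6], 0]
    - [[0, 0, 0], -10]
    - [[0, 0, 0], -10]
    - [[0, 0, 0], -10]
    - [[0, 0, 0], -10]
    - [[0, 0, 0], -10]
    - [[0, 0, 0], -10]
    - [[0, 0, 0], -10]
    - [[0, 0, 0], -9]
    - [[0, 0, 0], 0]
    - [[0, 0, 0], 0]
    - [[0, 0, 0], 0]

```text
time_s: 8.62
tcp_pos: [0.5495, 0.0394, 0.1951]
eef_rot: [-180.0, 0.0, 39.9]
contact_force: [0.1, -0.7, 1.0]
gripper_width: 0.0526
```

```bash
python3 - <<'E'
from h import *
togo([.5516,.0398,.2],40)
c=cap('wrist','w3.png');np.save('w3T.npy',c['T'])
cv2.imwrite('pics/w3c.png',cv2.resize(c['img'][150:300,240:400],None,fx=4,fy=4,interpolation=cv2.INTER_CUBIC)[:,:,::-1])
h=cv2.cvtColor(c['img'],cv2.COLOR_RGB2HSV);m=cv2.inRange(h,(0,0,190),(180,50,255));
q,l,st,ce=cv2.connectedComponentsWithStats(m)
for i in range(1,q):
    if 20<st[i,4]<800: print(ce[i].round(2),st[i,4],(plane(c,[ce[i]],.066)*1000).round(2))
# dark plate
g=cv2.inRange(h,(0,0,0),(180,255,80))
q,l,st,ce=cv2.connectedComponentsWithStats(g)
for i in range(1,q):
    if st[i,4]>1500:
        ct=cv2.findContours((l==i).astype(np.uint8),0,2)[0][0];R=cv2.minAreaRect(ct);print(st[i],R)
        if 40<R[1][0]<150: b=cv2.boxPoints(R);p=plane(c,b,.066)*1000;print(b.round(1),p.round(1),p.mean(0).round(2))
E
```

```text
t 8.62 pos [549.5  39.4 195.1] rot [-1.7999e+02  2.0000e-02  3.9920e+01] j [ 24.5  10.3 -17.7  -0.  -62.  105.4]
shift in tool axes now [ 1.8  1.1 -4.9] then twist -0.1 F [ 0.1 -0.7  1. ] M [-0.08 -0.04 -0.04] w 52.6
[339.48 106.34] 116 [[624.86  86.62  66.  ]]
[ 12.67 122.57] 70 [[464.98 265.76  66.  ]]
[367.47 124.44] 36 [[628.28  63.3   66.  ]]
[344.8  139.46] 71 [[609.96  68.84  66.  ]]
[301.73 137.55] 22 [[591.15  93.48  66.  ]]
[379.04 137.46] 28 [[626.86  50.88  66.  ]]
[310.81 143.34] 32 [[592.16  85.87  66.  ]]
[332.49 159.76] 186 [[593.21  66.26  66.  ]]
[359.23 144.61] 31 [[613.89  58.46  66.  ]]
[323.5 189.5] 40 [[572.1   57.18  66.  ]]
[ 86.9  195.58] 31 [[453.1  193.68  66.  ]]
[400.53 215.51] 72 [[594.41  -0.9   66.  ]]
[215.52 236.21] 80 [[490.1   98.21  66.  ]]
[366.56 239.81] 32 [[563.14   6.    66.  ]]
[380.12 250.  ] 141 [[563.68  -7.84  66.  ]]
[402.09 253.19] 43 [[572.83 -23.02  66.  ]]
[324.38 253.5 ] 32 [[533.39  23.93  66.  ]]
[395.2  268.98] 197 [[559.5  -28.08  66.  ]]
[368.07 269.11] 27 [[545.52 -11.43  66.  ]]
[361.14 277.14] 21 [[536.74 -11.82  66.  ]]
[378.38 286.79] 34 [[539.31 -28.3   66.  ]]
[634.82 299.02] 45 [[ 671.22 -207.32   66.  ]]
[ 284  184   80   75 4699] ((323.5, 221.0), (74.0, 79.0), 90.0)
[[284. 184.]
 [363. 184.]
 [363. 258.]
 [284. 258.]] [[556.5  82.4  66. ]
 [594.1  37.3  66. ]
 [550.   -2.   66. ]
 [510.   46.   66. ]] [552.66  40.93  66.  ]
[    0   285   640   195 56146] ((319.5, 382.0), (194.0, 639.0), 90.0)
[  428   302   212   112 15190] ((533.5, 357.5), (111.0, 211.0), 90.0)
[[428. 302.]
 [639. 302.]
 [639. 413.]
 [428. 413.]] [[ 555.4  -69.4   66. ]
 [ 672.  -212.8   66. ]
 [ 601.7 -318.3   66. ]
 [ 473.5 -151.7   66. ]] [ 575.65 -188.06   66.  ]
```

View pics/w3c.png

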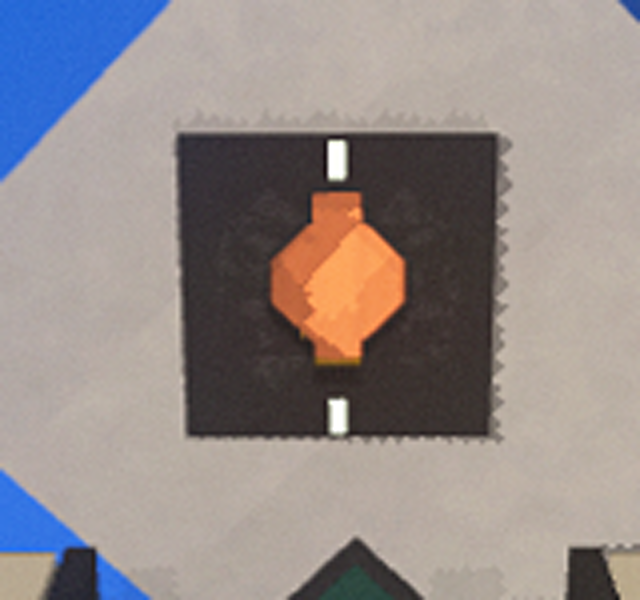

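The marks at (323.5,189.5) and (324.4,253.5) have their middle at (552.7, 40.6) mm and lie at about 40.4°. The plate measures 59–60 mm square, as it should. Next I'll view the carrier from the same relative pose, so the wrist-camera bias cancels.

```bash
python3 - <<'E'
from h import *
togo([.446,.271,.186],-4.5)
E
```

```text
t 8.68 pos [549.5  39.5 195.1] rot [-1.7999e+02  1.0000e-02  3.9950e+01] j [ 24.5  10.3 -17.7  -0.  -62.  105.5]
shift in tool axes now [  69.3 -244.     9.2] then twist 44.4 F [-0.4 -0.6  0.9] M [-0.07 -0.02 -0.04] w 52.5
```

>>> step_arm:
  commands:
    - [[11.6, -41, 1.5], 0]
    - [[11.6, -41, 1.5], 0]
    - [[11.6, -41, 1.5], 0]
    - [[11.5, -41, 1.5], 0]
    - [[11.5, -40, 1.6], 0]
    - [[11.5, -40, 1.6], 0]
    - [[0, 0, 0], 9]
    - [[0, 0, 0], 9]
    - [[0, 0, 0], 9]
    - [[0, 0, 0], 9]
    - [[0, 0, 0], 8.4]
    - [[0, 0, 0], 0]
    - [[0, 0, 0], 0]
    - [[0, 0, 0], 0]

```text
time_s: 10.42
tcp_pos: [0.4457, 0.2709, 0.1861]
eef_rot: [180.0, 0.0, -4.3]
contact_force: [-0.3, -0.2, 1.6]
gripper_width: 0.0528
```

```bash
python3 - <<'E'
from h import *
togo([.446,.271,.186],-4.5)
c=cap('wrist','w4.png')
cv2.imwrite('pics/w4c.png',cv2.resize(c['img'][150:300,240:400],None,fx=4,fy=4,interpolation=cv2.INTER_CUBIC)[:,:,::-1])
h=cv2.cvtColor(c['img'],cv2.COLOR_RGB2HSV);m=cv2.inRange(h,(3,120,100),(25,255,255))
q,l,st,ce=cv2.connectedComponentsWithStats(m)
for i in range(1,q):
    if st[i,4]>300 and st[i,1]<280: print(st[i],ce[i].round(1),(plane(c,[ce[i]],.057)*1000).round(1))
E
```

```text
t 10.43 pos [445.7 270.9 186.1] rot [180.     0.    -4.28] j [ 52.9   7.9 -21.9  -0.  -60.2  32.9]
shift in tool axes now [ 0.3 -0.1  0.1] then twist 0.2 F [-0.3 -0.2  1.6] M [ 0.01 -0.01 -0.  ] w 52.8
[    0     0   147   309 27780] [ 60.4 181.2] [[497.  467.3  57. ]]
[ 508    0   58  163 5823] [536.1  77.7] [[543.2 113.7  57. ]]
[627  39  13  40 420] [634.   57.4] [[553.7  42.4  57. ]]
[205 178  41  35 696] [226.4 194.2] [[476.6 341.4  57. ]]
[ 297  188   49   59 1902] [321.2 215. ] [[455.  271.7  57. ]]
[391 207  35  38 891] [408.6 224.2] [[442.6 205.1  57. ]]
```

View pics/w4.png

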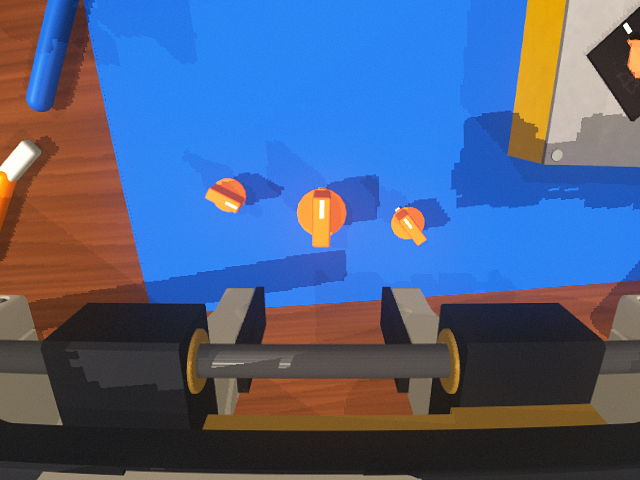

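View pics/w4c.png

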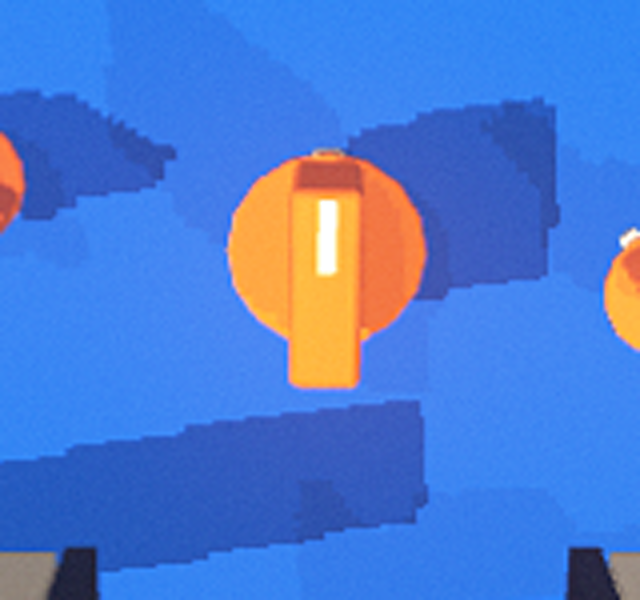

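The carrier's wing is at (322,218), lined up with the tool. Its near edge is at crop row 387 and its far top edge at crop row 191.

```bash
python3 - <<'E'
from h import *
c=cap('wrist')
t=lambda u,v:(240+u/4-.4,150+v/4-.4)
p=plane(c,[t(289,386.5),t(360,386.5),t(294,191),t(362,191)],.057)*1000
print(p.round(1),p.mean(0).round(1))
a=p[2:].mean(0)-p[:2].mean(0);print('len',np.linalg.norm(a),'ang',np.degrees(np.arctan2(a[1],a[0])))
# stripe
h=cv2.cvtColor(c['img'],cv2.COLOR_RGB2HSV);m=cv2.inRange(h,(0,0,215),(180,60,255))[185:225,310:335]
ys,xs=np.where(m);q=plane(c,[[xs.mean()+310,ys.min()+185],[xs.mean()+310,ys.max()+185]],.057)*1000;print(q.round(1),'w',xs.min()+310,xs.max()+310)
togo(np.r_[p.mean(0)[:2]/1000,.031],np.degrees(np.arctan2(a[1],a[0])))
E
```

```text
[[430.4 280.9  57. ]
 [429.4 267.   57. ]
 [469.1 276.6  57. ]
 [468.2 263.9  57. ]] [449.3 272.1  57. ]
len 38.929643004347156 ang -5.428418587737195
[[466.6 270.5  57. ]
 [453.4 271.5  57. ]] w 320 323
t 10.53 pos [445.8 270.9 186.1] rot [180.    -0.    -4.32] j [ 52.9   7.9 -21.9   0.  -60.2  32.8]
shift in tool axes now [  3.4  -1.5 155.1] then twist 1.1 F [-0.2 -0.1 -0.2] M [ 0.02 -0.    0.03] w 52.6
```

>>> step_arm:
  commands:
    - [[3.4, -1.5, 15], 1]
    - [[0, 0, 30], 0]
    - [[0, 0, 30], 0]
    - [[0, 0, 30], 0]
    - [[0, 0, 25], 0]
    - [[0, 0, 15], 0]
    - [[0, 0, 10], 0]
    - [[0, 0, 0], 0]
    - [[0, 0, 0], 0]

```text
time_s: 11.65
tcp_pos: [0.4497, 0.2726, 0.0317]
eef_rot: [-179.9, -0.0, -5.4]
contact_force: [0.5, 0.1, -0.5]
gripper_width: 0.0523
```

>>> step_arm:
  commands:
    - [[0, 0, 0], 0]
    - [[0, 0, 0], 0]
    - [[0, 0, 0], 0]
    - [[0, 0, 0], 0]
    - [[0, 0, 0], 0]
  gripper: 1
  grip_force: 35

```text
time_s: 12.28
tcp_pos: [0.4493, 0.2721, 0.0311]
eef_rot: [180.0, -0.0, -5.4]
contact_force: [-0.1, 0.1, -0.1]
gripper_width: 0.0137
```

```bash
python3 - <<'E'
from h import *
togo([.4493,.2721,.031],-5.4)
c=cap('wrist','w5.png')
E
```

```text
t 12.28 pos [449.3 272.1  31.1] rot [180.    -0.    -5.37] j [ 52.6  18.9 -31.7   0.  -39.3  32. ]
shift in tool axes now [0.  0.  0.1] then twist 0.0 F [-0.1  0.1 -0.1] M [-0.05  0.1   0.04] w 13.7
```

View pics/w5.png

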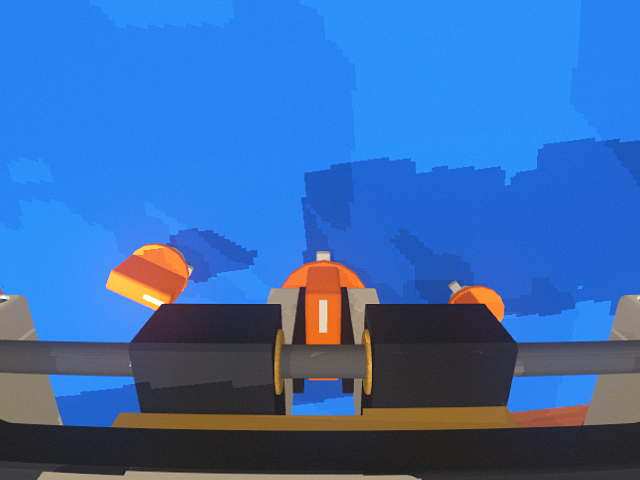

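The carrier is gripped at 13.7 mm, and its wing shows between the pads at (323,316). I'll measure how it sits in the tool frame, then lift.

```bash
python3 - <<'E'
from h import *
c=cap('wrist')
cv2.imwrite('pics/w5c.png',cv2.resize(c['img'][240:390,250:400],None,fx=4,fy=4,interpolation=cv2.INTER_CUBIC)[:,:,::-1])
h=cv2.cvtColor(c['img'],cv2.COLOR_RGB2HSV);m=cv2.inRange(h,(3,120,60),(25,255,255))
for v in (296,305,315,325,335):
    xs=np.where(m[v,280:370]>0)[0]+280;
    p=plane(c,[[xs.min()-.5,v],[xs.max()+.5,v]],.057)
    s=r.get_state();R=Ro.from_euler('xyz',s['eef_rot'],degrees=True).as_matrix()
    q=(p-s['tcp_pos'])@R*1000;print(v,xs.min(),xs.max(),q.round(1).tolist(),'mid y',q[:,1].mean().round(2))
E
```

```text
296 305 341 [[18.9, -7.4, -25.9], [18.9, 6.5, -25.9]] mid y -0.49
305 305 341 [[15.2, -7.5, -25.9], [15.1, 6.5, -25.9]] mid y -0.5
315 305 341 [[10.9, -7.6, -25.9], [10.8, 6.6, -25.9]] mid y -0.5
325 305 341 [[6.5, -7.6, -25.9], [6.5, 6.6, -25.9]] mid y -0.5
335 280 369 [[2.0, -17.5, -25.9], [2.0, 17.6, -25.9]] mid y 0.08
```

View pics/w5c.png

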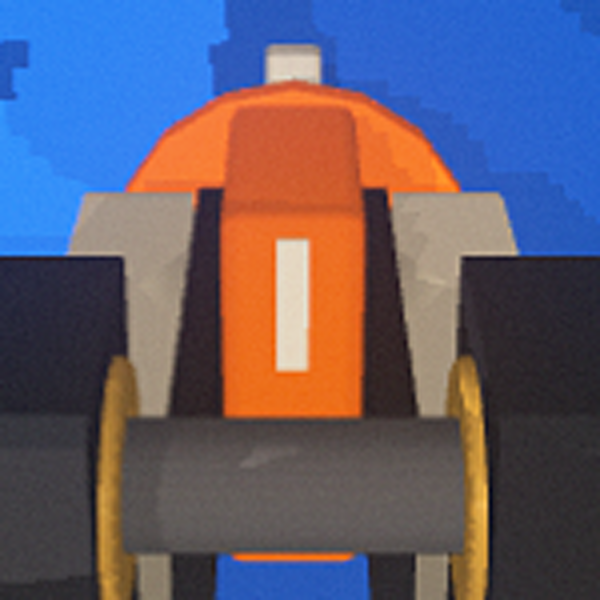

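>>> step_arm:
  commands:
    - [[0, 0, -10], 0]
    - [[0, 0, -30], 0]
    - [[0, 0, -35], 0]
    - [[0, 0, -25], 0]
    - [[0, 0, 0], 0]

```text
time_s: 13.0
tcp_pos: [0.4502, 0.2732, 0.1338]
eef_rot: [-179.8, -0.2, -5.4]
contact_force: [1.2, 0.2, -1.6]
gripper_width: 0.0139
```

```bash
python3 - <<'E'
from h import *
togo([.5527,.0406,.131],40.3)
E
```

```text
t 13.0 pos [450.2 273.2 133.8] rot [-1.7978e+02 -1.6000e-01 -5.3600e+00] j [ 52.6  11.2 -25.5   0.  -53.   32. ]
shift in tool axes now [123.7 222.    2.3] then twist -45.7 F [ 1.2  0.2 -1.6] M [-0.01  0.04  0.02] w 13.9
```

```bash
python3 - <<'E'
from h import *
c=imaging.capture('wrist');f=240/np.tan(np.radians(c['vfov'])/2)
K=np.array([[f,0,c['cx']],[0,f,c['cy']],[0,0,1.]]);T=np.array(c['T_tool_cam'])
p=cv2.undistortPoints(np.array([[[323,240+205/4-.4]],[[323,240+212/4-.4]],[[323,240+557/4-.4]]],float),K,np.array(c['D'],float)).reshape(-1,2)
d=np.c_[p,np.ones(3)]@T[:3,:3].T;o=T[:3,3]
print((o+d*((-.0259-o[2])/d[:,2])[:,None])*1000)
E
```

```text
[[ 21.05415123  -0.43735089 -25.9       ]
 [ 20.33029517  -0.43803755 -25.9       ]
 [-18.69160506  -0.47475408 -25.9       ]]
```

>>> step_arm:
  commands:
    - [[20, 36, 0], 0]
    - [[20, 36, 0], 0]
    - [[20, 36, 0], 0]
    - [[20, 36, 0], 0]
    - [[20, 36, 0], 0]
    - [[19, 35, 0], 0]
    - [[0, 0, 0], -9]
    - [[0, 0, 0], -9]
    - [[0, 0, 0], -9]
    - [[0, 0, 0], -9]
    - [[0, 0, 0], -9.7]
    - [[0, 0, 0], 0]
    - [[0, 0, 0], 0]
    - [[0, 0, 0], 0]

```text
time_s: 14.8
tcp_pos: [0.5475, 0.0469, 0.1308]
eef_rot: [-180.0, 0.0, 40.2]
contact_force: [-0.0, 0.5, -1.1]
gripper_width: 0.0138
```

```bash
python3 - <<'E'
from h import *
togo([.5529,.0403,.096],40.3)
c=cap('wrist','w6.png')
c=cap('scene');cv2.imwrite('pics/s6.png',cv2.resize(c['img'][165:295,285:415],None,fx=4.5,fy=4.5,interpolation=cv2.INTER_CUBIC)[:,:,::-1])
E
```

```text
t 14.8 pos [547.5  46.9 130.8] rot [-1.7999e+02  2.0000e-02  4.0210e+01] j [ 25.3  13.6 -22.7  -0.  -53.7 104.9]
shift in tool axes now [-0.1  8.5 34.8] then twist -0.1 F [-0.   0.5 -1.1] M [-0.1  -0.05 -0.03] w 13.8
```

View pics/w6.png

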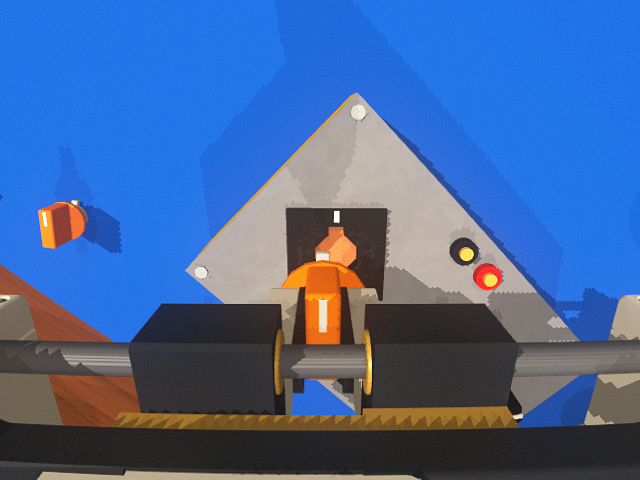

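View pics/s6.png

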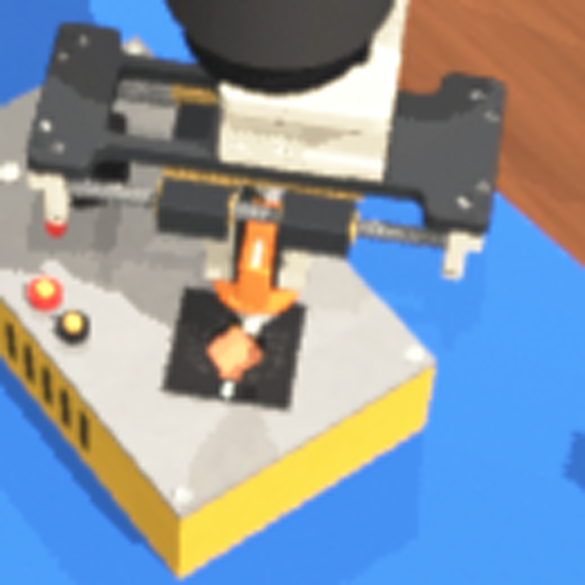

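The far mark (336,217) and the slot are visible. The tool is still about 8.5 mm off to one side, because some shift was lost in the fast rows. I'll correct that and lower to just above the mouth.

>>> step_arm:
  commands:
    - [[0, 4.5, 0], 0]
    - [[0, 4, 10], 0]
    - [[0, 0, 15], 0]
    - [[0, 0, 6], 0]
    - [[0, 0, 0], 0]
    - [[0, 0, 0], 0]
    - [[0, 0, 0], 0]

```text
time_s: 15.78
tcp_pos: [0.5534, 0.0406, 0.1005]
eef_rot: [180.0, -0.0, 40.3]
contact_force: [-0.1, -0.4, -0.9]
gripper_width: 0.0138
```

```bash
python3 - <<'E'
from h import *
togo([.5529,.0403,.096],40.3)
c=cap('wrist','w7.png')
cv2.imwrite('pics/w7c.png',cv2.resize(c['img'][170:310,250:400],None,fx=4,fy=4,interpolation=cv2.INTER_CUBIC)[:,:,::-1])
h=cv2.cvtColor(c['img'],cv2.COLOR_RGB2HSV);m=cv2.inRange(h,(0,0,190),(180,50,255))
q,l,st,ce=cv2.connectedComponentsWithStats(m)
s=r.get_state();R=Ro.from_euler('xyz',s['eef_rot'],degrees=True).as_matrix()
for i in range(1,q):
    if 20<st[i,4]<800 and 290<ce[i][0]<350: p=plane(c,[ce[i]],.066)[0];print(ce[i],st[i],(p*1000).round(1),((p-s['tcp_pos'])@R*1000).round(2))
E
```

```text
t 15.78 pos [553.4  40.6 100.5] rot [ 1.7998e+02 -4.0000e-02  4.0340e+01] j [ 24.4  16.  -24.1   0.  -49.9 105.9]
shift in tool axes now [-0.6 -0.1  4.5] then twist 0.0 F [-0.1 -0.4 -0.9] M [-0.04 -0.06  0.08] w 13.8
[345.39748954 112.9916318 ] [337 104  18  19 239] [624.8  86.8  66. ] [84.3  10.99 34.55]
[321.5        232.15789474] [319 226   6  13  76] [572.3  57.2  66. ] [25.15 -0.45 34.5 ]
[321.90909091 256.10227273] [316 252  13   9  88] [562.3  48.5  66. ] [11.88 -0.26 34.49]
[322.09677419 315.30875576] [319 300   7  32 217] [535.3  25.6  66. ] [-23.49  -0.22  34.47]
```

View pics/w7c.png

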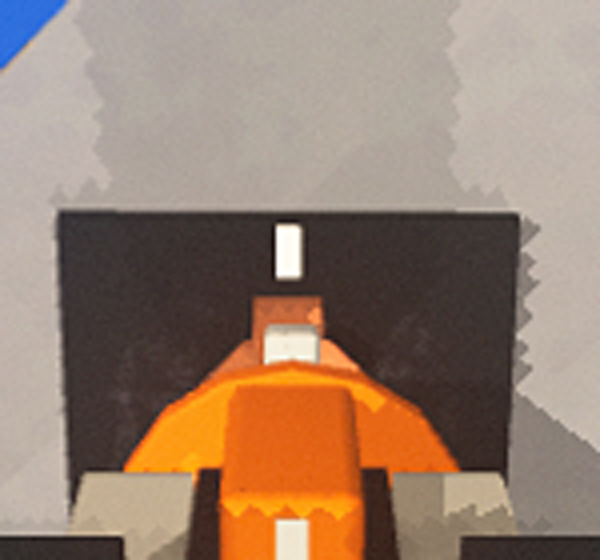

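```bash
python3 - <<'E'
from h import *
c=cap('wrist');s=r.get_state();R=Ro.from_euler('xyz',s['eef_rot'],degrees=True).as_matrix();z=s['tcp_pos'][2]
for n,u,v,h in(('lug foot edge',291,324,z-.028),('slot end',287,296,.066),('mark',289,251,.066),('plate edge',289,212,.066),('plate corners L',58,212,.066),('R',517,214,.066)):
    p=plane(c,[[250+u/4-.4,170+v/4-.4]],h)[0];print(n,((p-s['tcp_pos'])@R*1000).round(2))
E
```

```text
lug foot edge [ 1.740e+01 -1.000e-02  2.801e+01]
slot end [18.93 -0.53 34.47]
mark [25.1  -0.26 34.47]
plate edge [30.35 -0.25 34.47]
plate corners L [ 30.41 -29.96  34.47]
R [30.04 29.1  34.48]
```

Lug and slot agree to within about 0.5 mm. I'll nudge x by +0.5 and y by −0.3, then lower into the keyhole and stop short of the copper disc.

>>> step_arm:
  commands:
    - [[0.5, -0.3, 3], 0]
    - [[0, 0, 2], 0]
    - [[0, 0, 2], 0]
    - [[0, 0, 2], 0]
    - [[0, 0, 2], 0]
    - [[0, 0, 0], 0]

```text
time_s: 16.62
tcp_pos: [0.5532, 0.041, 0.0889]
eef_rot: [-180.0, 0.0, 40.3]
contact_force: [0.6, -0.8, -0.6]
gripper_width: 0.0134
```

```bash
python3 - <<'E'
from h import *
togo([.5538,.0408,.075],40.3)
E
```

```text
t 16.62 pos [553.2  41.   88.9] rot [-1.7999e+02  2.0000e-02  4.0330e+01] j [ 24.5  16.8 -24.8   0.  -48.4 105.9]
shift in tool axes now [ 0.4  0.5 13.9] then twist 0.0 F [ 0.6 -0.8 -0.6] M [-0.13 -0.06 -0.  ] w 13.4
```

The foot is 5 mm below the mouth with almost no force, so it's in the keyhole. Now I'll push down against the spring.

>>> step_arm:
  commands:
    - [[0, 0, 2], 0]
    - [[0, 0, 2], 0]
    - [[0, 0, 2], 0]
    - [[0, 0, 2], 0]
    - [[0, 0, 2], 0]
    - [[0, 0, 2], 0]
    - [[0, 0, 1.5], 0]
    - [[0, 0, 0], 0]
    - [[0, 0, 0], 0]
  grip_force: 50

```text
time_s: 17.75
tcp_pos: [0.5534, 0.041, 0.0758]
eef_rot: [180.0, -0.0, 40.3]
contact_force: [-2.6, -1.1, 5.7]
gripper_width: 0.0138
```

```bash
python3 - <<'E'
from h import *
togo([.5535,.0408,.075],40.3)
c=cap('wrist','w8.png')
cv2.imwrite('pics/w8c.png',cv2.resize(c['img'][170:320,250:400],None,fx=4,fy=4,interpolation=cv2.INTER_CUBIC)[:,:,::-1])
E
```

```text
t 17.75 pos [553.4  41.   75.8] rot [ 1.7999e+02 -1.0000e-02  4.0330e+01] j [ 24.5  17.7 -25.6   0.  -46.7 105.9]
shift in tool axes now [-0.1  0.3  0.8] then twist 0.0 F [-2.6 -1.1  5.7] M [-0.01  0.87 -0.01] w 13.8
```

View pics/w8c.png

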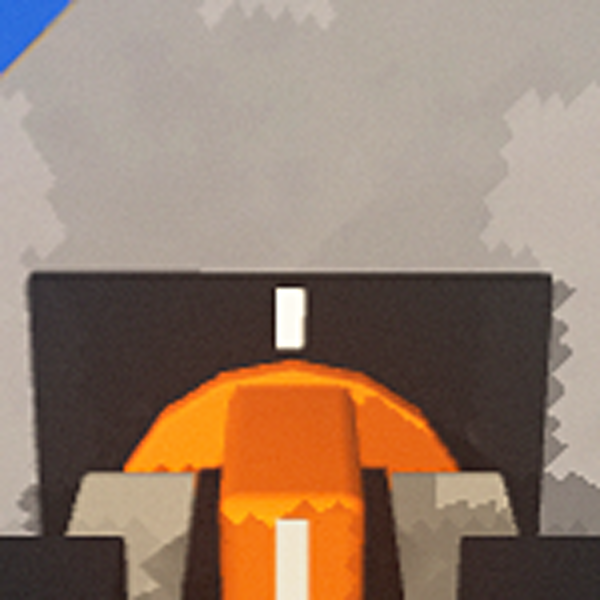

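Spring force is 5.7 N with the foot about 18 mm below the mouth, and both the flange and the mark are centred in the view. I'll press slightly deeper and twist clockwise.

>>> step_arm:
  commands:
    - [[-0.2, -0.1, 0.8], 0]
    - [[0, 0, 0], 5]
    - [[0, 0, 0], 5]
    - [[0, 0, 0], 5]
    - [[0, 0, 0], 5]
    - [[0, 0, 0], 5]
    - [[0, 0, 0], 5]
    - [[0, 0, 0], 5]
    - [[0, 0, 0], 5]
    - [[0, 0, 0], 0]

```text
time_s: 19.05
tcp_pos: [0.5541, 0.0405, 0.0755]
eef_rot: [180.0, -0.1, 0.3]
contact_force: [0.8, -3.4, 6.0]
gripper_width: 0.0135
```

```bash
python3 - <<'E'
from h import *
togo([.5533,.0411,.075],40.3-85)
E
```

```text
t 19.05 pos [554.1  40.5  75.5] rot [ 1.7997e+02 -1.1000e-01  3.0000e-01] j [ 24.4  17.8 -25.6   0.1 -46.5  65.8]
shift in tool axes now [-0.8 -0.6  0.4] then twist 45.0 F [ 0.8 -3.4  6. ] M [-1.5  -0.32  0.09] w 13.5
```

>>> step_arm:
  commands:
    - [[0, 0, 0.4], 5]
    - [[0, 0, 0], 5]
    - [[0, 0, 0], 5]
    - [[0, 0, 0], 5]
    - [[0, 0, 0], 5]
    - [[0, 0, 0], 5]
    - [[0, 0, 0], 5]
    - [[0, 0, 0], 5]
    - [[0, 0, 0], 4]
    - [[0, 0, 0], 0]
    - [[0, 0, 0], 0]

```text
time_s: 20.42
tcp_pos: [0.5535, 0.0395, 0.0749]
eef_rot: [179.9, -0.1, -43.6]
contact_force: [1.4, -8.1, 6.2]
gripper_width: 0.0137
```

```bash
python3 - <<'E'
from h import *
togo([.5533,.0408,.075],40.3-86)
c=cap('wrist','w9.png')
c=cap('top');cv2.imwrite('pics/t9.png',cv2.resize(c['img'][210:315,255:415],None,fx=5,fy=5,interpolation=cv2.INTER_CUBIC)[:,:,::-1])
c=cap('scene');cv2.imwrite('pics/s9.png',cv2.resize(c['img'][165:295,285:415],None,fx=4.5,fy=4.5,interpolation=cv2.INTER_CUBIC)[:,:,::-1])
E
```

```text
t 20.43 pos [553.5  39.5  74.9] rot [ 1.7993e+02 -1.0000e-01 -4.3630e+01] j [ 24.4  17.8 -25.7   0.2 -46.5  21.9]
shift in tool axes now [-1.1 -0.8 -0.1] then twist 2.1 F [ 1.4 -8.1  6.2] M [-3.22 -0.29  0.16] w 13.7
```

View pics/w9.png

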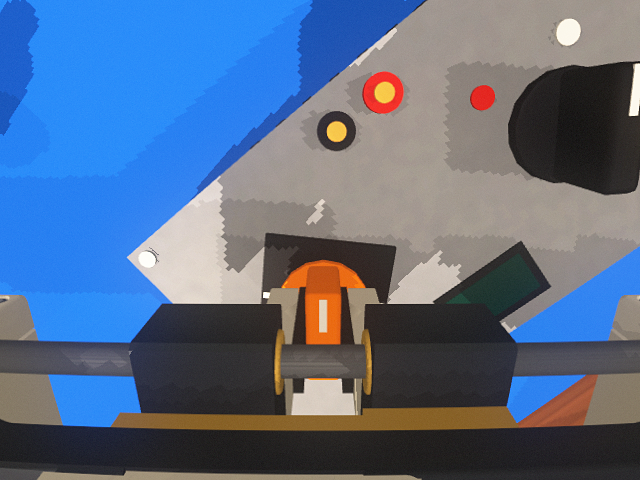

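View pics/s9.png

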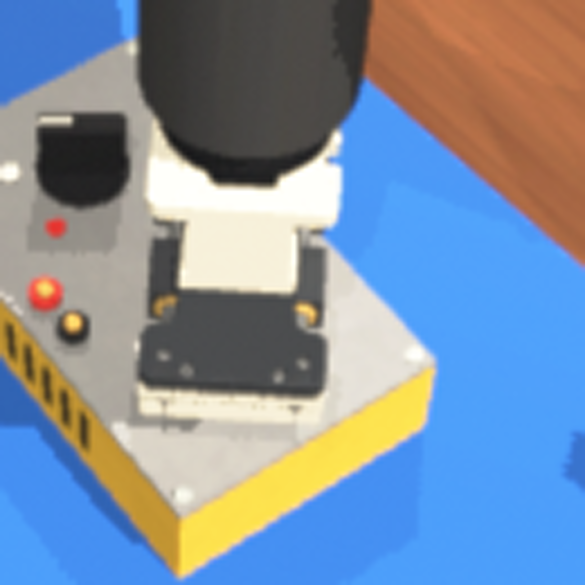

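The wing is twisted 84° (1.47 rad) and is still square in the jaws at (323,315). The moment is 0.16 N m, close to the return spring's value at the stop. There is 8 N of side load, because the carrier is held about 1 mm off the twist axis. I'll relieve it with a small shift.

>>> step_arm:
  commands:
    - [[0.3, 0.3, 0], 0.5]
    - [[0.3, 0.3, 0], 0.5]
    - [[0, 0, 0], 0]
    - [[0, 0, 0], 0]
    - [[0, 0, 0], 0]

```text
time_s: 21.2
tcp_pos: [0.5535, 0.0392, 0.0748]
eef_rot: [180.0, -0.1, -44.6]
contact_force: [-0.1, -5.2, 6.4]
gripper_width: 0.0136
```

```bash
python3 - <<'E'
from h import *
togo([.5533,.0395,.075],40.3-86)
E
```

```text
t 21.2 pos [553.5  39.2  74.8] rot [ 1.7997e+02 -7.0000e-02 -4.4640e+01] j [ 24.3  17.8 -25.7   0.1 -46.5  21. ]
shift in tool axes now [-0.4 -0.  -0.2] then twist 1.1 F [-0.1 -5.2  6.4] M [-1.93  0.09  0.1 ] w 13.6
```

View pics/t9.png

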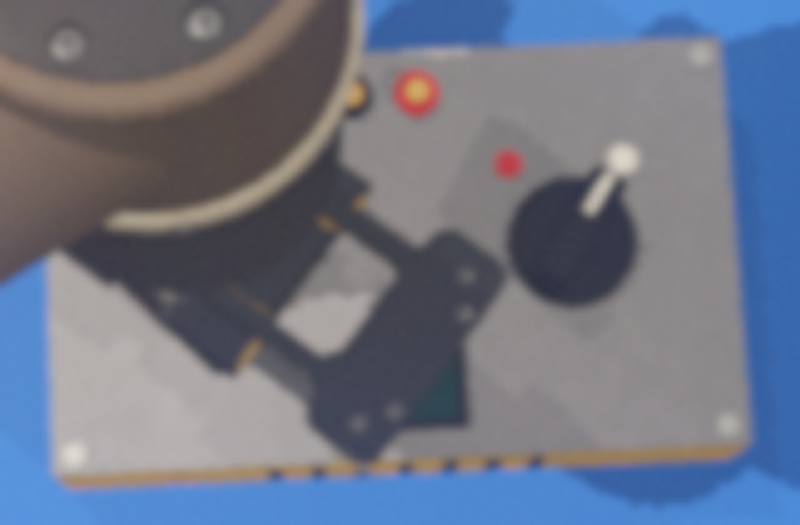

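Spring force is 6.4 N, which puts the plunger at about 6.8 mm. The twist is about 85°, the grip is steady at 13.6 mm, and the top view has the pointer on the white mark at (622,158). I'm handing it in.

```bash
python3 - <<'E'
from h import *
s=r.get_state();print(np.abs(s['qd']).max(),s['contact_force'].round(1))
print(close_job())
E
```

```text
0.05359594842703009 [-0.1 -5.2  6.4]
the job is handed in; nothing more can be done
None
```

I turned the selector clockwise to the white mark, then pushed the largest carrier into the keyhole and twisted it about 85° clockwise. I handed the job in at about 21 s with the carrier still gripped, pushed in and twisted. `close_job()` gave no verdict.

**Last checks**
- **Selector:** the pointer is on the white mark in the top view.
- **Push:** the spring force was 6.4 N, so the plunger is at about 6.8 mm. The measured tool height puts the foot about 19 mm below the mouth. The spring force suggests about 18 mm, and both are past the 14.5 mm needed.
- **Twist:** about 1.48 rad by tool yaw, so the rotor should be near 1.28 rad. This is inferred from the tool, not seen on the rotor. The wing was square in the jaws at 84°, in the last wrist picture before the final 1°.
- **Grip:** the opening was 13.6 mm on the 14 mm wing, set to 50 N, and the arm was at rest.

**What disagreed or was not checked**
- **Side load:** about 5 N remained (8 N before I shifted the tool), because the carrier is gripped about 1 mm off the twist axis.
- **Moment:** the reading about the vertical fell from 0.16 to 0.10 N m after that shift, where the return spring at the stop should give about 0.14.
- **Bystanders:** I did not measure the spool, bottle or bowl again at the end. No move went near them.

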